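Return a medicine carton to its labelled covered bay

TASK

Put the blue-banded medicine carton away in its own bay, the one with the blue label and blue cover tab: first slide that bay's clear cover all the way back, then slide the carton along the counter, keeping it flat, into the bay until it rests against the back wall, and finally slide the cover fully shut and take the hand away. Do not lift or tip the carton, and leave the other two bays with their covers, the orange-banded carton and everything else on the counter as they are.

Things in the scene. Friction and masses are not known exactly. Their poses are not given: they have to be found in the camera images.
- carton_blue_center (a point): Centre (half-way up, 21 mm above the counter) of the loose white medicine carton with a blue band round its front end and a grey stripe on top: 88 mm along its own x (+x to the banded end), 100 mm along its y, 42 mm high, about 0.2 kg (varies), too wide for most grippers. It starts with the banded end towards the rack, within 0.45 rad of the direction into the bays.
- blue_home (a point): Where the carton's centre lies when fully home in the blue-labelled bay, 21 mm above the counter. x points level into the bay, from mouth to back wall; y to the left across it; z up. Three such bays, 126 mm apart, face the robot side by side in a rack; which one is blue varies. The back wall's inner face is at x = +44 mm; a home carton's rear face is 12 mm inside the mouth.
- blue_mouth (a point): Middle of the blue bay's open mouth, on the counter, 56 mm in front of blue_home (same axes). The bay has no floor: the carton slides on the counter between two plywood side walls 46 mm high, 5 mm thick, 114 mm apart inside. A flush blue label (100 x 24 mm, no obstacle) lies on the counter just before the mouth; the back of the bay has blue labels too.
- cover_blue (a joint): Travel of the blue bay's clear flat cover, m: 0 = shut, 0.09 = fully back (along +x of blue_home; hard stops at both). It starts shut, stays where it is left and takes about 2 N to slide. It is 104 mm (x) by 120 mm, 4 mm thick, its top 52 mm above the counter; shut, its front edge is at the mouth, where it blocks fingers from following the carton home.
- blue_tab (a point): Centre of the blue upright tab on top of that cover: 10 mm thick (along x), 70 mm wide (along y), 20 mm high, from 52 to 72 mm above the counter, its axes as blue_home. Shut, it stands at x = -48 mm from blue_home, and it moves with the cover. It can be pushed from either side, or pinched from above.
- carton_orange_center (a point): Centre, 21 mm above the counter, of a like carton with an orange band, already home in the orange-labelled bay, under its cover. Leave alone.
- orange_home (a point): As blue_home, for the bay with the orange label and tab (occupied). Leave alone.
- green_home (a point): As blue_home, for the bay with the green label and tab, which is empty. It is not the carton's bay. Leave alone.
- cover_orange (a joint): Travel of the orange bay's cover, m: 0 = shut; as cover_blue. It starts shut.
- cover_green (a joint): Travel of the green bay's cover, m: 0 = shut; as cover_blue. It starts shut.
- amber_bottle_mid (a point): Middle of a standing amber bottle, 52 mm wide, 110 mm high, on the left of the counter. Bystander.
- pill_jar_mid (a point): Middle of a standing white jar, 56 mm wide, 70 mm high, on the right. Bystander.
- steel_bowl_mid (a point): Middle of a steel bowl, 100 mm wide, 40 mm high, on the right. Bystander.
- small_carton_mid (a point): Middle of a small brown carton, 50 x 110 x 35 mm, on the left. Bystander.
- spatula_mid (a point): Middle of a flat counting spatula lying along the counter on the left. Bystander.
Things that resemble listed ones, but are neither listed nor needed, are in the scene too. What is shaped like the part that bears blue_home but pink is not meant. Leave any purple look-alike of the part that bears carton_blue_center alone.

How it is judged:
On the way, in this order (a step that is already met when the one before it is completed fails the run):
1. the blue bay's cover is slid back (at least 70 of its 90 mm) while the carton is still outside the bay (value of joint cover_blue above 0.07 m and x of carton_blue_center in the frame of blue_home below -0.07 m), for 0.2 s.
2. the carton is home in the blue bay, against the back wall, with the cover still back (x of carton_blue_center in the frame of blue_home between -0.007 and 0.007 m and y of carton_blue_center in the frame of blue_home between -0.012 and 0.012 m and z of carton_blue_center in the frame of blue_home below 0.006 m and angle between the x axis of carton_blue_center and the x axis of blue_home, either way round below 0.15 rad and value of joint cover_blue above 0.02 m), for 0.2 s.
At the end, for the whole second after the job is handed in: The blue-banded carton lies flat and at rest in the blue bay, its centre within 7 mm of home along the bay and 12 mm across it, squared to it within 0.15 rad, and the blue cover is shut to within 7 mm (x of carton_blue_center in the frame of blue_home between -0.007 and 0.007 m and y of carton_blue_center in the frame of blue_home between -0.012 and 0.012 m and z of carton_blue_center in the frame of blue_home below 0.006 m and angle between the x axis of carton_blue_center and the x axis of blue_home, either way round below 0.15 rad and value of joint cover_blue below 0.007 m and linear speed of carton_blue below 0.01 m/s); the robot touches nothing.
It fails at once if the blue carton is lifted more than 20 mm or tipped more than 0.35 rad (height (world z) of carton_blue_center above 0.041 m or angle between carton_blue_center's own z axis and vertical above 0.35 rad).
It fails at once if another bay's cover is opened more than 15 mm (value of joint any of cover_orange, cover_green above 0.015 m).
It fails at once if the orange carton is moved more than 15 mm (distance of carton_orange_center from where it was at the start of the episode above 0.015 m).
It fails at once if a bystander is moved more than 25 mm (distance of any of amber_bottle_mid, pill_jar_mid, steel_bowl_mid, small_carton_mid, spatula_mid from where it was at the start of the episode above 0.025 m).
It also fails if it takes over 70 s, if anything falls off the work surface, if the arm or the gripper's body presses on something with over 40 N, if the wrist force passes 120 N, or if a joint passes its speed limit or range.

ROBOT

A 6-joint arm with a two-finger parallel gripper is mounted at the origin on the work surface. World frame = base frame: x ahead of the robot, y to its left, z up, the work surface at z = 0. Lengths are in m, angles in rad, forces in N, time in s.
With the tool pointing down it reaches from about 0.4 to 0.825 m from the base axis. Payload 7 kg.
Tool frame: the origin (TCP) lies between the finger pads; the fingertips stand 22 mm ahead of it and the grasp point (between the pads) lies 3 mm ahead of it (ctrl.tip_extent is the distance from the TCP to the fingertips, in m); z points along the fingers, x is the direction in which the jaws open and shut, and the axes are right-handed (so a half turn about z gives the same grasp; the last joint's range is limited). The gripper opens to 85 mm and grips with 20 to 120 N. Pads are 22 mm wide; open, the fingers measure 114 mm over their backs; the gripper's body (76 mm by 85 mm) begins 54 mm behind the grasp point. The pads swing forward as they close: fully open they stand 13 mm farther back than shut.
Start: joints at [1.579, 0.359, 0.012, 0, -1.224, -0.288], TCP at [0.186, 0.649, 0.253] pointing down, gripper open.
Joint ranges: [-3.07, 3.07], [-1.43, 2.12], [-1.02, 1.25], [-3.03, 1.67], [-3.05, -0], [-3.03, 3.03]. Speed limits (rad/s): [2.39, 2.39, 3.01, 3.14, 3.14, 3.14].

INTERFACE

Orientations are given as a rotation vector (axis times angle).
In Python, from cell import ctrl gives the robot as it stands.
- The arm moves only by the tool jog_arm, never from a script. Its argument "deltas" is a list of rows, each a list of 3 entries, a list of its own where there are three numbers: the shift along the tool's x, y, z in m, then the turn about the tool's z in degrees, then the finger opening in m, from 0 to 0.0854. In form: [[[x, y, z], twist, fingers], ...]. A call has exactly 5 rows; each row is the pose to reach, as a shift and turn from the pose measured when the call began, along the tool's axes at that moment; what a row does not reach only later rows make up. A row lasts 1/8 s, in which the tool goes at most 62.5 mm and 10.7 degrees, less where a joint would pass 70% of its speed; a pose out of reach is approached as far as the arm can. A call with a gripper value outside its range is refused whole. The fingers move at their own pace and stop on an object; the grip force is fixed at half the most. Time passes only in rows, so rows that repeat a pose let the fingers close, or fill a call up. It gives the time, the measured TCP pose, the force and the opening at its end, in the units of the state.
- ctrl.get_obs(): the state, without advancing time (a new reading comes with each control period).
- ctrl.read_camera(name): name is "side" or "top"; returns a dict with "color" (384x512x3 uint8, red, green, blue), "depth" (384x512 float32, m along the optical axis (not along the pixel's ray), 0 where there is no reading), "intrinsics" (3x3 intrinsics, pixels), "eye" and "rotation" of the camera in the world. Camera axes: x right, y down, z forward; pixel columns grow to the right and rows downward; lengths in m; the calibration is good to about 2 mm. A picture is of the moment at which its call begins.
- ctrl.sign_off(): hands the job in, once; it reports no verdict.
The state is a dict: "time_s": time; "q": joint angles; "joint_vel": joint speeds; "tau": joint torques, N m; "tool_pos": TCP position; "orientation": TCP orientation; "wrist_force": force on the tool from outside, world axes, zero at the start; "torque": the same for the moment, N m; "gripper_width": finger opening in m.
Only numpy, scipy, OpenCV 4.12 (cv2) and the standard library are available. Lean on these libraries where they do the work, as an engineer would, in place of code of your own. Each camera call takes 0.05 s, during which the arm holds its last target.

## Working session

There is one attempt and no reset: what is moved stays moved. The work goes in short steps, Python scripts to look and compute and a tool call to move; the robot and the scene stay as the last step left them, time stands still between calls to the robot, and variables do not carry over. Pictures are saved under pics/ and viewed, and the job is handed in when it is done.

Besides the shell and the picture viewer there is one more tool, called after "Emit:" as a command line: name --argument value ..., lists and objects as JSON in quotes. jog_arm: Moves the arm, as the interface text tells. Its arguments: {"type":"object","properties":{"deltas":{"type":"array","items":{"type":"array"}}},"required":["deltas"]}

```bash
mkdir -p pics; ls
cat > h.py <<'E'
import numpy as np, cv2
from cell import ctrl
from scipy.spatial.transform import Rotation as R
def cam(n):
    c=ctrl.read_camera(n); return c
def ray(c,u,v):
    K=c["intrinsics"]; d=np.array([(u-K[0,2])/K[0,0],(v-K[1,2])/K[1,1],1.0])
    return np.array(c["eye"]),np.array(c["rotation"])@d
def onplane(c,u,v,z):
    e,d=ray(c,u,v); return e+d*(z-e[2])/d[2]
def proj(c,p):
    K=c["intrinsics"]; q=np.array(c["rotation"]).T@(np.array(p)-c["eye"]); q=K@(q/q[2]); return q[:2]
def save(c,n): cv2.imwrite("pics/"+n,cv2.cvtColor(c["color"],cv2.COLOR_RGB2BGR))
E
python3 - <<'E'
from h import *
import pickle
o=ctrl.get_obs(); print(o)
for n in("top","side"):
    c=cam(n); save(c,n+"0.png"); pickle.dump(c,open(n+"0.pkl","wb")); print(n,c["eye"],np.round(c["rotation"],3),c["intrinsics"])
E
```

```text
pics
{'time_s': 0.0, 'q': array([ 1.57913132e+00,  3.59401164e-01,  1.10324712e-02, -3.90030733e-04,
       -1.22411327e+00, -2.88134512e-01]), 'joint_vel': array([-9.01458301e-05, -1.94665203e-03,  8.24050559e-04, -9.30455312e-04,
        1.21676452e-03,  2.66982090e-04]), 'tau': array([ 1.06259504e-03, -5.83324885e+01,  2.93433666e+01,  6.93714961e+00,
       -5.78917447e-03,  1.44225334e-05]), 'tool_pos': array([0.18627408, 0.64830031, 0.25233576]), 'orientation': array([ 1.88902405e+00, -2.50859286e+00,  1.78482659e-03]), 'wrist_force': array([-0.68627965,  0.4556477 , -0.72763537]), 'torque': array([ 0.01906455, -0.01775044, -0.01367962]), 'gripper_width': 0.08523397760869528}
top [ 0.40243979 -0.01147843  1.30697559] [-2.207  2.176 -0.039] [[414.67340089   0.         246.41410032]
 [  0.         414.67340089 184.0104887 ]
 [  0.           0.           1.        ]]
side [0.14837409 0.53791237 0.86095865] [-0.746  2.71  -0.983] [[389.26678794   0.         253.40310592]
 [  0.         389.26678794 191.72980122]
 [  0.           0.           1.        ]]
```

```bash
sed -i 's/np.array(c\["rotation"\])/R.from_rotvec(c["rotation"]).as_matrix()/g' h.py; cat h.py | head -12
```

```text
import numpy as np, cv2
from cell import ctrl
from scipy.spatial.transform import Rotation as R
def cam(n):
    c=ctrl.read_camera(n); return c
def ray(c,u,v):
    K=c["intrinsics"]; d=np.array([(u-K[0,2])/K[0,0],(v-K[1,2])/K[1,1],1.0])
    return np.array(c["eye"]),R.from_rotvec(c["rotation"]).as_matrix()@d
def onplane(c,u,v,z):
    e,d=ray(c,u,v); return e+d*(z-e[2])/d[2]
def proj(c,p):
    K=c["intrinsics"]; q=R.from_rotvec(c["rotation"]).as_matrix().T@(np.array(p)-c["eye"]); q=K@(q/q[2]); return q[:2]
```

View pics/top0.png

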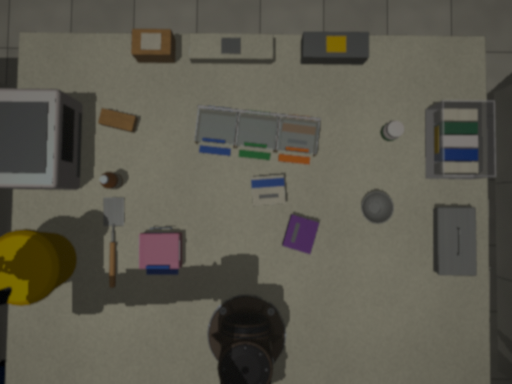

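View pics/side0.png

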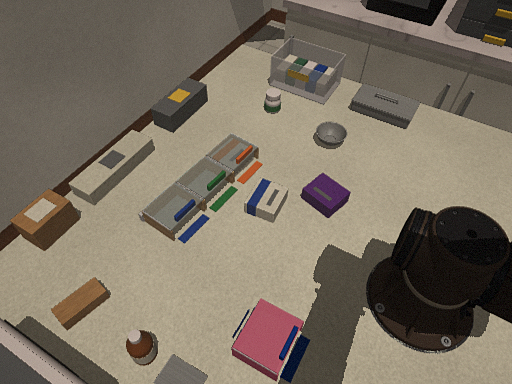

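Run:
```python
from h import *
import pickle
c=pickle.load(open("top0.pkl","rb")); s=pickle.load(open("side0.pkl","rb"))
im=cv2.cvtColor(c["color"],cv2.COLOR_RGB2BGR)[90:260,185:335]
im=cv2.resize(im,None,fx=3.5,fy=3.5,interpolation=cv2.INTER_CUBIC); im=cv2.convertScaleAbs(im,alpha=1.5)
cv2.imwrite("pics/crop_t.png",im)
im=cv2.cvtColor(s["color"],cv2.COLOR_RGB2BGR)[120:250,130:360]
im=cv2.resize(im,None,fx=3.4,fy=3.4,interpolation=cv2.INTER_CUBIC); im=cv2.convertScaleAbs(im,alpha=1.5)
cv2.imwrite("pics/crop_s.png",im)
print(proj(c,[0.186,0.649,0.25]),proj(s,[0.186,0.649,0.25]))
```

```text
[ -9.69307308 285.32202661] [162.12036482 606.31717515]
```

View pics/crop_t.png

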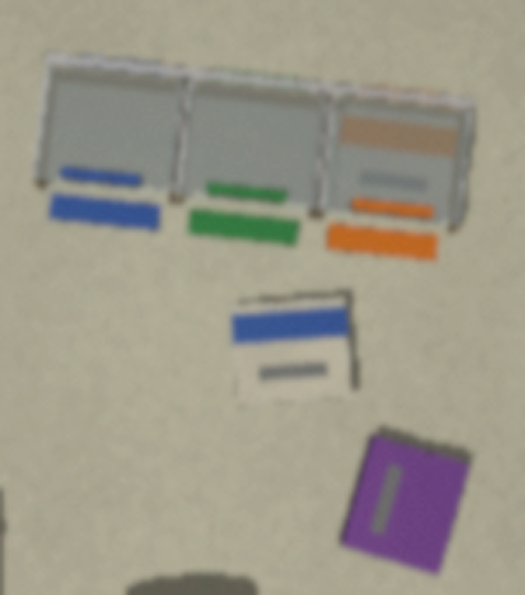

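View pics/crop_s.png

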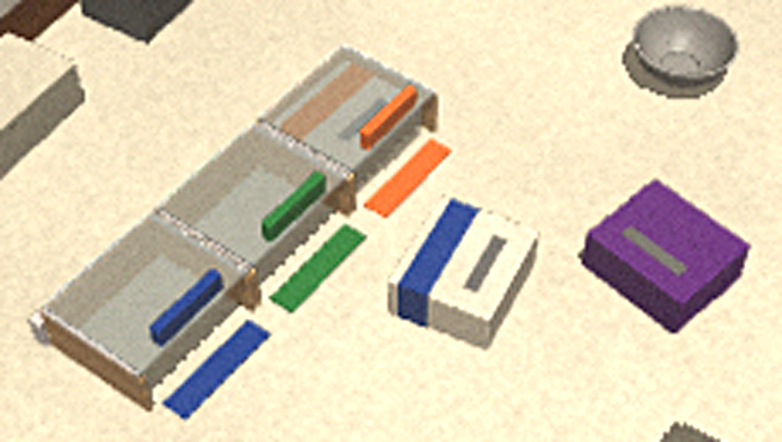

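```bash
cat > meas.py <<'E'
from h import *
def blobs(c,lo,hi,roi,amin=15):
    hsv=cv2.cvtColor(c["color"],cv2.COLOR_RGB2HSV); m=cv2.inRange(hsv,lo,hi)
    k=np.zeros_like(m); x0,y0,x1,y1=roi; k[y0:y1,x0:x1]=255; m&=k
    n,l,st,ce=cv2.connectedComponentsWithStats(m)
    return [(tuple(ce[i]),st[i,4],l==i) for i in range(1,n) if st[i,4]>=amin]
def rectw(c,mask,z):
    # map mask pixels onto the plane, fit minAreaRect in world mm
    v,u=np.nonzero(mask); P=np.array([onplane(c,a,b,z)[:2] for a,b in zip(u,v)],np.float32)
    (cx,cy),(w,h),a=cv2.minAreaRect(P*1000)
    # direction by PCA
    q=P-P.mean(0); ev,V=np.linalg.eigh(q.T@q)
    return P.mean(0),np.round((w,h)),np.degrees(np.arctan2(V[1,1],V[0,1]))
E
python3 - <<'E'
from meas import *
import pickle
B=((105,120,50),(125,255,255)); G=((50,100,40),(75,255,255)); O=((5,170,120),(18,255,255))
for n,roi in(("top",(190,95,330,215)),("side",(130,120,300,250))):
    c=pickle.load(open(n+"0.pkl","rb"))
    for nm,r in(("B",B),("G",G),("O",O)):
        for ce,a,m in blobs(c,*r,roi):
            print(n,nm,np.round(ce,1),a,"z0",rectw(c,m,0.),"z72",rectw(c,m,.072)[0],"z42",rectw(c,m,.042), "z62",rectw(c,m,.062)[0])
E
```

```text
top B [213.1 139.9] 34 z0 (array([0.60301656, 0.11257929], dtype=float32), array([64.,  5.]), np.float32(85.10925)) z72 [0.5919671  0.10574506] z42 (array([0.5965711 , 0.10859267], dtype=float32), array([62.,  5.]), np.float32(85.109276)) z62 [0.5935018  0.10669427]
top B [214.7 150.1] 151 z0 (array([0.57067305, 0.10706747], dtype=float32), array([93., 16.]), np.float32(84.996506)) z72 [0.56140524 0.10053685] z42 (array([0.5652669 , 0.10325796], dtype=float32), array([90., 16.]), np.float32(84.996506)) z62 [0.56269276 0.10144389]
top B [267.5 182.5] 186 z0 (array([ 0.47008893, -0.0616031 ], dtype=float32), array([19., 98.]), np.float32(95.08208)) z72 [ 0.46636224 -0.05884175] z42 (array([ 0.46791494, -0.0599923 ], dtype=float32), array([18., 95.]), np.float32(95.08208)) z62 [ 0.46687979 -0.05922529]
top G [254.9 144.4] 38 z0 (array([ 0.59027845, -0.02027925], dtype=float32), array([64.,  5.]), np.float32(84.364784)) z72 [ 0.57993066 -0.01979442] z42 (array([ 0.5842423 , -0.01999643], dtype=float32), array([62.,  5.]), np.float32(84.36481)) z62 [ 0.5813678  -0.01986176]
top G [254.1 1
[... 1748 characters left out ...]
) z72 [0.5243056  0.02817074] z42 (array([0.5386001 , 0.00878791], dtype=float32), array([93., 20.]), np.float32(84.61298)) z62 [0.52907044 0.02170979]
side O [243.5 152.3] 53 z0 (array([ 0.60547626, -0.20646116], dtype=float32), array([74.,  9.]), np.float32(83.94285)) z72 [ 0.5672499  -0.14421093] z42 (array([ 0.5831775 , -0.17014849], dtype=float32), array([71.,  9.]), np.float32(83.94284)) z62 [ 0.57255924 -0.15285681]
side O [249.5 172. ] 194 z0 (array([ 0.54670036, -0.14444202], dtype=float32), array([98., 22.]), np.float32(84.7382)) z72 [ 0.51338905 -0.08737831] z42 (array([ 0.5272686 , -0.11115486], dtype=float32), array([94., 21.]), np.float32(84.7382)) z62 [ 0.51801556 -0.09530383]
```

```bash
cat >> meas.py <<'E'
def cloud(c):
    d=c["depth"]; K=c["intrinsics"]; v,u=np.indices(d.shape)
    X=np.stack([(u-K[0,2])/K[0,0]*d,(v-K[1,2])/K[1,1]*d,d],-1)@R.from_rotvec(c["rotation"]).as_matrix().T+c["eye"]
    X[d==0]=np.nan; return X
YAW=np.radians(-5.5); ex=np.array([np.cos(YAW),np.sin(YAW)]); ey=np.array([-ex[1],ex[0]]); home=np.array([0.6415,0.1006])
def tobay(p): p=np.asarray(p)[...,:2]-home; return np.stack([p@ex,p@ey],-1)
def carton(c,x0=.36,x1=.56,y0=-.2,y1=.2):
    X=cloud(c); 
    hsv=cv2.cvtColor(c["color"],cv2.COLOR_RGB2HSV)
    pur=cv2.inRange(hsv,(126,60,30),(160,255,255))>0
    m=(X[...,2]>.034)&(X[...,2]<.05)&(X[...,0]>x0)&(X[...,0]<x1)&(X[...,1]>y0)&(X[...,1]<y1)&~pur
    n,l,st,ce=cv2.connectedComponentsWithStats(m.astype(np.uint8)); i=1+np.argmax(st[1:,4]); m=l==i
    P=X[m]; (cx,cy),(w,h),a=cv2.minAreaRect(np.float32(P[:,:2]*1000))
    return P.mean(0),(cx,cy),(w,h),a,m.sum()
E
python3 - <<'E'
from meas import *
import pickle
for n in("top","side"):
    c=pickle.load(open(n+"0.pkl","rb"))
    r=carton(c); print(n,r,tobay(r[0]),tobay(np.array(r[1])/1000))
    hsv=cv2.cvtColor(c["color"],cv2.COLOR_RGB2HSV)
    # heights of tab / rack / purple
    X=cloud(c)
    for nm,p in(("tab",(0.594,.105,.072)),("purple",(.35,-.14,.04))):
        u,v=np.round(proj(c,p)).astype(int); print(nm,u,v,X[v,u])
E
```

```text
top (array([ 0.44445819, -0.0612523 ,  0.04241153]), (444.4478759765625, -61.35808563232422), (87.92922973632812, 100.58858489990234), 4.895725250244141, np.int64(945)) [-0.18062181 -0.17999278] [-0.18062194 -0.18009907]
tab 213 139 [0.5939345  0.10570283 0.07757008]
purple 293 222 [ 0.34879489 -0.13874861  0.04101325]
side (array([ 0.44338954, -0.05785694,  0.04273394]), (445.1354064941406, -61.341529846191406), (88.63072204589844, 104.27619171142578), 4.648844242095947, np.int64(1002)) [-0.18201098 -0.17671548] [-0.17993916 -0.1800167 ]
tab 183 208 [0.593948  0.1067807 0.0721082]
purple 310 190 [ 0.35071765 -0.1399152   0.04163244]
```

```bash
cat > plan.py <<'E'
import sys
from meas import *
# usage: plan.py bayx bayy z yawrel(tool x relative to bay x, deg)
def plan(bx,by,z,yr):
    o=ctrl.get_obs(); Rt=R.from_rotvec(o["orientation"]).as_matrix(); p=o["tool_pos"]
    t=np.r_[home+bx*ex+by*ey,z]; d=Rt.T@(t-p)
    yaw=np.degrees(np.arctan2(Rt[1,0],Rt[0,0])); tw=-( (np.degrees(YAW)+yr-yaw+180)%360-180)
    print("t",o["time_s"],"q",np.round(o["q"],2),"bay",np.round(tobay(p),4),"z",p[2].round(4),"yawrel",round(yaw-np.degrees(YAW),1),"tilt",np.round(Rt[2,2],4),"F",np.round(o["wrist_force"],1),"w",round(o["gripper_width"],4))
    print("target",t.round(3),"delta mm",np.round(d*1000,1),"twist",round(tw,1), "rows",np.linalg.norm(d)/.0625)
if __name__=="__main__": print(ctrl.tip_extent); plan(*map(float,sys.argv[1:]))
E
python3 plan.py -0.15 0.05 0.2 -90; python3 plan.py -0.075 0 0.12 -90
```

```text
0.022
t 0.1 q [ 1.58  0.36  0.01 -0.   -1.22 -0.29] bay [-0.5056  0.5016] z 0.2524 yawrel -100.5 tilt -1.0 F [0.1 0.2 0.8] w 0.0854
target [0.497 0.165 0.2  ] delta mm [ 378.9 -432.2   53.1] twist -10.5 rows 9.234770612009665
0.022
t 0.1 q [ 1.58  0.36  0.01 -0.   -1.22 -0.29] bay [-0.5056  0.5016] z 0.2524 yawrel -100.5 tilt -1.0 F [0.1 0.2 0.8] w 0.0854
target [0.567 0.108 0.12 ] delta mm [ 414.2 -515.   133.2] twist -10.5 rows 10.787156100402454
```

Emit:
jog_arm --deltas '[[[0.038, -0.043, 0.005], -2, 0.02], [[0.076, -0.086, 0.01], -4, 0.02], [[0.114, -0.13, 0.016], -6, 0.02], [[0.152, -0.173, 0.021], -8, 0.02], [[0.19, -0.216, 0.026], -10.5, 0.02]]'

```text
time_s: 0.72
tool_pos: [0.342, 0.4042, 0.2265]
orientation: [2.112, -2.323, 0.002]
wrist_force: [1.6, 0.4, 0.0]
gripper_width: 0.02
```

```bash
python3 plan.py -0.085 0 0.18 -90
```

```text
0.022
t 0.725 q [ 1.24  0.14 -0.35  0.   -1.09  0.24] bay [-0.3272  0.2735] z 0.2265 yawrel -89.9 tilt -1.0 F [1.6 0.4 0. ] w 0.02
target [0.557 0.109 0.18 ] delta mm [ 273.7 -242.    46.9] twist 0.1 rows 5.89261310724091
```

Emit:
jog_arm --deltas '[[[0.045, -0.04, 0.008], 0, 0.0], [[0.09, -0.08, 0.016], 0, 0.0], [[0.14, -0.12, 0.024], 0, 0.0], [[0.185, -0.16, 0.03], 0, 0.0], [[0.23, -0.2, 0.04], 0, 0.0]]'

```text
time_s: 1.35
tool_pos: [0.5202, 0.1545, 0.1868]
orientation: [2.113, -2.324, 0.002]
wrist_force: [0.5, 1.8, 0.9]
gripper_width: -0.0004
```

```bash
python3 plan.py -0.085 0 0.12 -90
```

```text
0.022
t 1.35 q [ 0.65  0.2  -0.37  0.   -1.    0.82] bay [-0.1259  0.042 ] z 0.1868 yawrel -89.9 tilt -1.0 F [0.5 1.8 0.9] w -0.0004
target [0.557 0.109 0.12 ] delta mm [ 42.  -40.8  66.9] twist 0.1 rows 1.42218796193355
```

Emit:
jog_arm --deltas '[[[0.021, -0.02, 0.03], 0, 0.0], [[0.042, -0.041, 0.06], 0, 0.0], [[0.042, -0.041, 0.09], 0, 0.0], [[0.042, -0.041, 0.106], 0, 0.0], [[0.042, -0.041, 0.106], 0, 0.0]]'

```text
time_s: 1.98
tool_pos: [0.5564, 0.1085, 0.0799]
orientation: [2.112, -2.322, 0.001]
wrist_force: [0.6, 0.4, 1.3]
gripper_width: -0.0001
```

```bash
python3 plan.py 0.026 0 0.081 -90
python3 - <<'E'
from meas import *
c=cam("side"); save(c,"s1.png")
E
```

```text
0.022
t 1.975 q [ 0.54  0.36 -0.44  0.   -0.78  0.94] bay [-0.0855 -0.0003] z 0.0799 yawrel -89.9 tilt -1.0 F [0.6 0.4 1.3] w -0.0001
target [0.667 0.098 0.081] delta mm [-1.000e-01 -1.115e+02 -1.300e+00] twist 0.1 rows 1.783736436787717
```

View pics/s1.png

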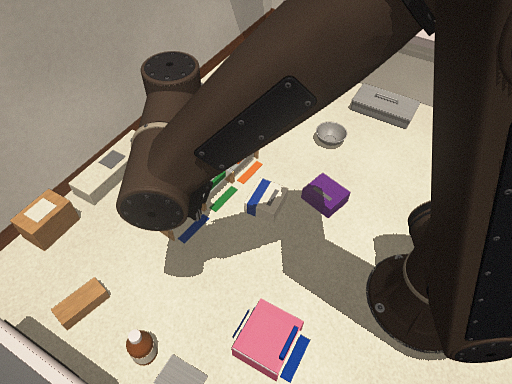

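Emit:
jog_arm --deltas '[[[0, -0.012, 0], 0, 0.0], [[0, -0.026, 0], 0, 0.0], [[0, -0.042, 0], 0, 0.0], [[0, -0.058, 0], 0, 0.0], [[0, -0.072, 0], 0, 0.0]]'

```text
time_s: 2.65
tool_pos: [0.6299, 0.102, 0.081]
orientation: [2.113, -2.323, 0.002]
wrist_force: [-1.9, 0.6, 2.2]
gripper_width: -0.0
```

```bash
python3 plan.py 0.026 0 0.080 -90
```

```text
0.022
t 2.65 q [ 0.47  0.45 -0.28  0.   -0.84  1.01] bay [-0.0116  0.0003] z 0.081 yawrel -89.9 tilt -1.0 F [-1.9  0.6  2.2] w -0.0
target [0.667 0.098 0.08 ] delta mm [  0.3 -37.6   1. ] twist 0.1 rows 0.6022582131620315
```

Emit:
jog_arm --deltas '[[[0, -0.01, 0], 0, 0.0], [[0, -0.02, 0], 0, 0.0], [[0, -0.03, 0], 0, 0.0], [[0, -0.036, 0], 0, 0.0], [[0, -0.037, 0], 0, 0.0]]'

```text
time_s: 3.28
tool_pos: [0.6669, 0.0983, 0.0807]
orientation: [2.113, -2.323, 0.002]
wrist_force: [-1.2, -0.8, 0.0]
gripper_width: 0.0003
```

```bash
python3 plan.py 0.026 0 0.080 -90
```

```text
0.022
t 3.275 q [ 0.44  0.5  -0.19  0.   -0.88  1.04] bay [0.0255 0.0001] z 0.0807 yawrel -89.9 tilt -1.0 F [-1.2 -0.8  0. ] w 0.0003
target [0.667 0.098 0.08 ] delta mm [ 0.1 -0.5  0.7] twist 0.1 rows 0.013838788162097276
```

Emit:
jog_arm --deltas '[[[0, -0.001, 0], 0, 0.0], [[0, -0.002, 0], 0, 0.0], [[0, -0.003, 0], 0, 0.0], [[0, -0.003, 0], 0, 0.0], [[0, -0.003, 0], 0, 0.0]]'

```text
time_s: 3.9
tool_pos: [0.6672, 0.0981, 0.0807]
orientation: [2.11, -2.32, -0.002]
wrist_force: [-11.3, 1.8, 6.2]
gripper_width: -0.0001
```

```bash
python3 plan.py -0.10 -0.1 0.19 -180
```

```text
0.022
t 3.9 q [ 0.43  0.5  -0.18  0.   -0.89  1.04] bay [ 0.0258 -0.    ] z 0.0807 yawrel -89.9 tilt -1.0 F [-11.3   1.8   6.2] w -0.0001
target [0.532 0.011 0.19 ] delta mm [ 100.1  126.4 -108.5] twist 90.1 rows 3.1096565704207224
```

Emit:
jog_arm --deltas '[[[0, 0.005, -0.01], 0, 0.0], [[0, 0.005, -0.04], 0, 0.0], [[0.01, 0.02, -0.08], 10, 0.02], [[0.03, 0.04, -0.1], 20, 0.04], [[0.05, 0.06, -0.11], 30, 0.05]]'

```text
time_s: 4.53
tool_pos: [0.6037, 0.0543, 0.1937]
orientation: [1.433, -2.795, 0.001]
wrist_force: [0.1, 0.1, -1.4]
gripper_width: 0.05
```

```bash
python3 plan.py -0.18 -0.262 0.15 -180
python3 - <<'E'
from meas import *
import pickle
c=pickle.load(open("top0.pkl","rb"))
for ce,a,m in blobs(c,(126,60,30),(160,255,255),(270,200,340,270),100):
    X=cloud(c)[m]; X=X[X[:,2]>.03]; b=tobay(X)*1000; print(ce,a,X[:,2].mean(),cv2.boxPoints(cv2.minAreaRect(np.float32(b))).round())
E
```

```text
0.022
t 4.525 q [ 0.41  0.29 -0.23  0.   -1.05  0.53] bay [-0.0332 -0.0497] z 0.1937 yawrel -120.2 tilt -1.0 F [ 0.1  0.1 -1.4] w 0.05
target [ 0.437 -0.143  0.15 ] delta mm [257.3  20.1  44. ] twist 59.8 rows 4.1893654971180485
(np.float64(300.7825581395349), np.float64(233.57441860465116)) 860 0.04242051290369739 [[-357. -325.]
 [-261. -343.]
 [-246. -259.]
 [-341. -241.]]
```

Emit:
jog_arm --deltas '[[[0.05, 0.004, 0.0], 10.5, 0.05], [[0.1, 0.008, 0.0], 21, 0.05], [[0.15, 0.012, 0.01], 31.5, 0.05], [[0.205, 0.016, 0.02], 42, 0.05], [[0.257, 0.02, 0.034], 52.5, 0.05]]'

```text
time_s: 5.15
tool_pos: [0.4371, -0.1438, 0.161]
orientation: [-0.041, 3.138, -0.002]
wrist_force: [0.2, -0.5, -0.0]
gripper_width: 0.0502
```

```bash
python3 plan.py -0.178 -0.262 0.032 -180
python3 - <<'E'
from meas import *
c=cam("top"); save(c,"t2.png")
c=cam("side"); save(c,"s2.png")
E
```

```text
0.022
t 5.15 q [ 0.11  0.09 -0.58  0.   -0.9  -0.09] bay [-0.18   -0.2628] z 0.161 yawrel -173.0 tilt -1.0 F [ 0.2 -0.5 -0. ] w 0.0502
target [ 0.439 -0.143  0.032] delta mm [ -1.7   0.7 129. ] twist 7.0 rows 2.06483994883771
```

View pics/s2.png

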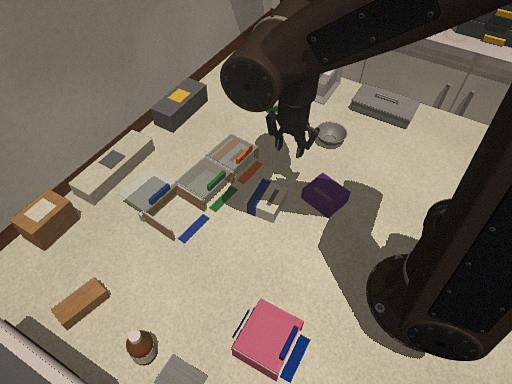

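View pics/t2.png

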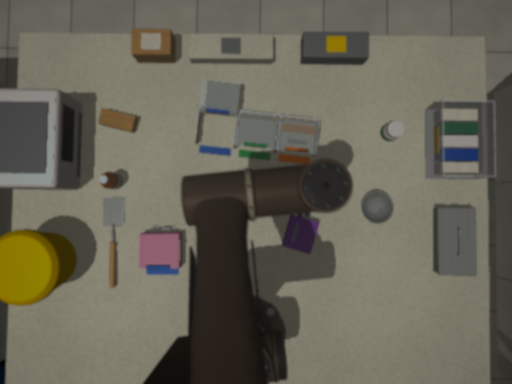

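Emit:
jog_arm --deltas '[[[-0.002, 0.001, 0.03], 4, 0.05], [[-0.002, 0.001, 0.065], 7, 0.05], [[-0.002, 0.001, 0.1], 7, 0.05], [[-0.002, 0.001, 0.129], 7, 0.05], [[-0.002, 0.001, 0.129], 7, 0.05]]'

```text
time_s: 5.88
tool_pos: [0.4351, -0.1438, 0.0297]
orientation: [-0.154, -3.134, 0.002]
wrist_force: [0.4, -0.3, 0.3]
gripper_width: 0.05
```

```bash
python3 plan.py -0.178 -0.061 0.032 -180
python3 - <<'E'
from meas import *
c=cam("side"); save(c,"s3.png"); im=cv2.imread("pics/s3.png")[100:250,130:380]; cv2.imwrite("pics/s3c.png",cv2.resize(im,None,fx=3,fy=3))
E
```

```text
0.022
t 5.875 q [ 0.11  0.29 -0.72  0.   -0.56 -0.21] bay [-0.182  -0.2631] z 0.0297 yawrel 179.9 tilt -1.0 F [ 0.4 -0.3  0.3] w 0.05
target [0.458 0.057 0.032] delta mm [ -3.6 202.1  -2.6] twist -0.1 rows 3.2342313845364745
```

View pics/s3c.png

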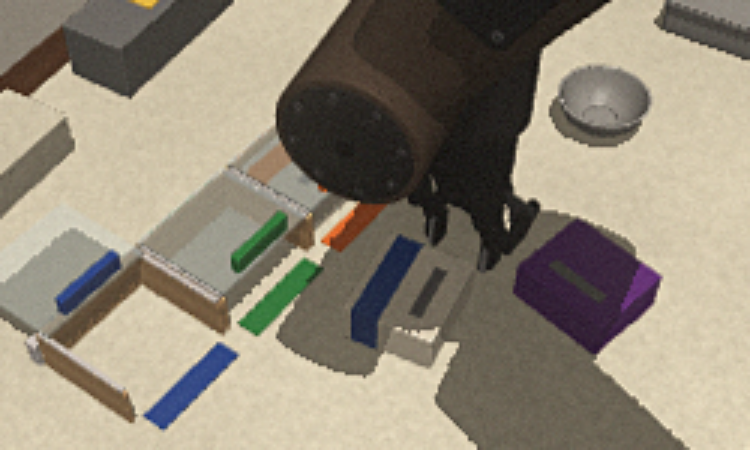

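Emit:
jog_arm --deltas '[[[0, 0.015, 0], 0, 0.05], [[0, 0.03, 0], 0, 0.05], [[0, 0.047, 0], 0, 0.05], [[0, 0.064, 0], 0, 0.05], [[0, 0.08, 0], 0, 0.05]]'

```text
time_s: 6.55
tool_pos: [0.4445, -0.0628, 0.0316]
orientation: [0.152, 3.138, -0.001]
wrist_force: [-1.2, -1.5, 1.9]
gripper_width: 0.0499
```

```bash
python3 plan.py -0.182 -0.061 0.032 -180
python3 - <<'E'
from meas import *
c=cam("side"); save(c,"s4.png"); im=cv2.imread("pics/s4.png")[100:250,130:380]; cv2.imwrite("pics/s4c.png",cv2.resize(im,None,fx=3,fy=3))
E
```

```text
0.022
t 6.55 q [ 0.3   0.27 -0.75  0.   -0.55 -0.4 ] bay [-0.1805 -0.1815] z 0.0316 yawrel 180.0 tilt -1.0 F [-1.2 -1.5  1.9] w 0.0499
target [0.454 0.057 0.032] delta mm [  1.6 120.5  -0.5] twist -0.0 rows 1.9281406986305223
```

View pics/s4c.png

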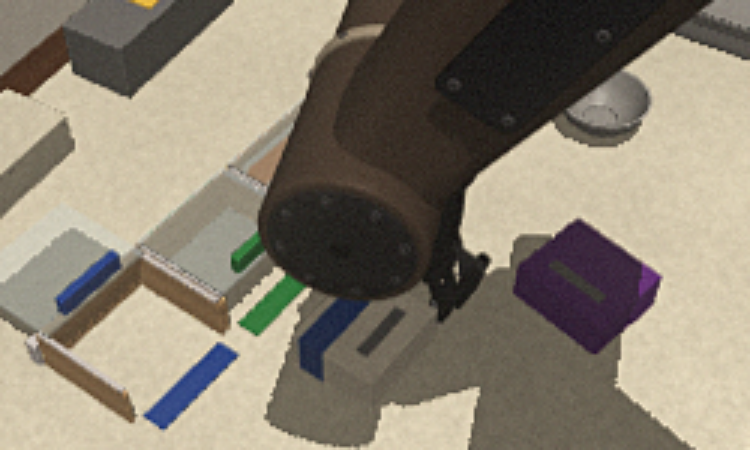

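Carton is following, squared with the rack (band at about 235,212 in the side image). I'll continue.

Emit:
jog_arm --deltas '[[[0, 0.017, 0], 0, 0.05], [[0, 0.034, 0], 0, 0.05], [[0, 0.051, 0], 0, 0.05], [[0, 0.068, 0], 0, 0.05], [[0, 0.085, 0], 0, 0.05]]'

```text
time_s: 7.22
tool_pos: [0.4532, 0.0239, 0.0316]
orientation: [0.151, 3.137, -0.001]
wrist_force: [-1.1, -2.1, 1.2]
gripper_width: 0.0499
```

```bash
python3 plan.py -0.182 -0.061 0.032 -180
python3 - <<'E'
from meas import *
c=cam("side"); save(c,"s5.png"); im=cv2.imread("pics/s5.png")[100:280,110:360]; cv2.imwrite("pics/s5c.png",cv2.resize(im,None,fx=3,fy=3))
E
```

```text
0.022
t 7.225 q [ 0.49  0.28 -0.74  0.   -0.55 -0.59] bay [-0.1801 -0.0944] z 0.0316 yawrel 180.0 tilt -1.0 F [-1.1 -2.1  1.2] w 0.0499
target [0.454 0.057 0.032] delta mm [ 1.9 33.4 -0.4] twist -0.0 rows 0.5350302423915119
```

View pics/s5c.png

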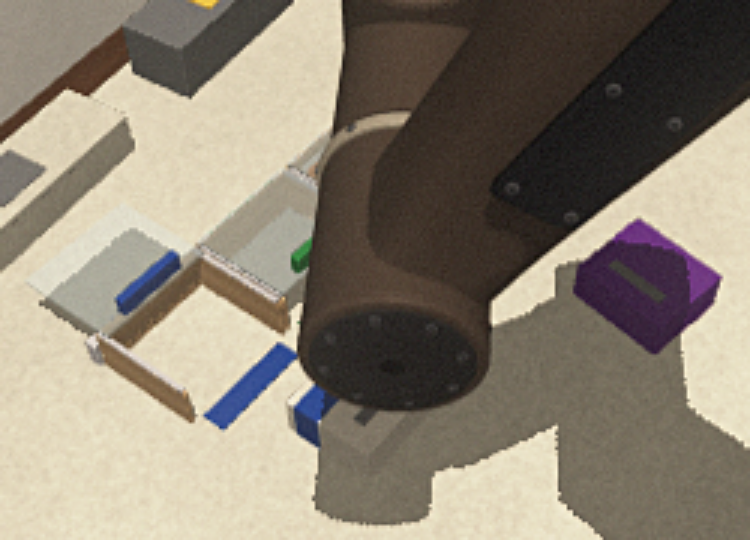

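Emit:
jog_arm --deltas '[[[0, 0.01, 0], 0, 0.05], [[0, 0.019, 0], 0, 0.05], [[0, 0.026, 0], 0, 0.05], [[0, 0.03, 0], 0, 0.05], [[0, 0.03, 0], 0, 0.05]]'

```text
time_s: 7.9
tool_pos: [0.4571, 0.0555, 0.0318]
orientation: [0.15, 3.136, 0.001]
wrist_force: [0.3, 0.2, 0.7]
gripper_width: 0.0499
```

Emit:
jog_arm --deltas '[[[0, -0.015, 0], 0, 0.05], [[0, -0.02, -0.03], 0, 0.05], [[0.0, -0.07, -0.07], 0, 0.05], [[0.0, -0.13, -0.12], 0, 0.05], [[0, -0.19, -0.16], 0, 0.05]]'

```text
time_s: 8.52
tool_pos: [0.4401, -0.1139, 0.1782]
orientation: [0.149, 3.135, 0.001]
wrist_force: [1.9, -0.6, -1.2]
gripper_width: 0.05
```

```bash
python3 plan.py -0.3 0 0.19 -90
python3 - <<'E'
from meas import *
c=cam("top"); save(c,"t6.png");s=cam("side"); save(s,"s6.png")
for k in(c,s):
    try:
        r=carton(k,x1=.57,y0=-.05,y1=.25); print(r,tobay(r[0]),tobay(np.array(r[1])/1000))
    except Exception as e: print(e)
E
```

```text
0.022
t 8.525 q [ 0.18  0.06 -0.57  0.   -0.95 -0.28] bay [-0.18   -0.2328] z 0.1782 yawrel 180.0 tilt -1.0 F [ 1.9 -0.6 -1.2] w 0.05
target [0.343 0.129 0.19 ] delta mm [119.8 232.9 -12. ] twist -90.0 rows 4.195199066574912
(array([0.49935603, 0.12034375, 0.04232869]), (498.0162048339844, 112.19975280761719), (37.303749084472656, 101.66735076904297), 0.9926859736442566, np.int64(297)) [-0.14338192  0.00602896] [-0.14393501 -0.00220596]
(array([0.46885349, 0.11722402, 0.04249704]), (471.00469970703125, 114.38711547851562), (102.24431610107422, 90.23522186279297), 84.59383392333984, np.int64(1287)) [-1.73445023e-01  4.72064416e-08] [-0.17103181 -0.00261761]
```

View pics/t6.png

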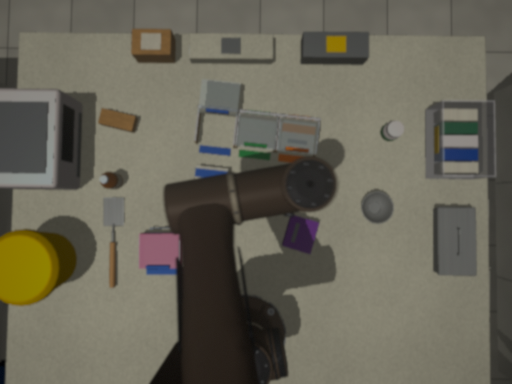

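View pics/s6.png

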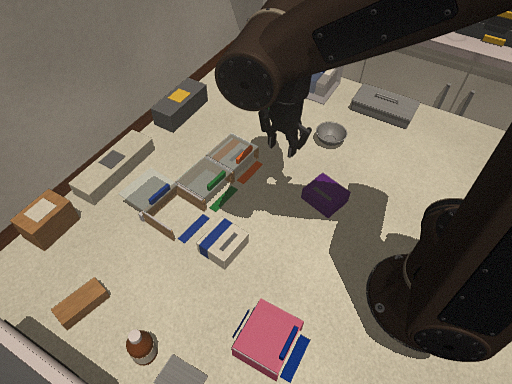

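```bash
python3 plan.py -0.246 -0.002 0.16 -90
```

```text
0.022
t 8.625 q [ 0.18  0.05 -0.56  0.   -0.95 -0.28] bay [-0.1784 -0.2346] z 0.1802 yawrel 179.8 tilt -1.0 F [-0.2  0.  -0.7] w 0.0497
target [0.396 0.122 0.16 ] delta mm [ 68.6 232.4  19.9] twist -90.2 rows 3.889732750962871
```

Emit:
jog_arm --deltas '[[[0.008, 0.026, 0], -10, 0.05], [[0.016, 0.052, 0], -20, 0.05], [[0.024, 0.078, 0.005], -30, 0.05], [[0.032, 0.104, 0.01], -40, 0.05], [[0.04, 0.13, 0.01], -50, 0.05]]'

```text
time_s: 9.25
tool_pos: [0.4136, 0.0177, 0.1692]
orientation: [-1.189, 2.901, -0.004]
wrist_force: [0.8, -0.6, -0.1]
gripper_width: 0.0503
```

```bash
python3 plan.py -0.246 -0.002 0.16 -90
```

```text
0.022
t 9.25 q [ 0.53 -0.01 -0.66  0.   -0.91  0.25] bay [-0.2189 -0.1044] z 0.1692 yawrel -129.9 tilt -1.0 F [ 0.8 -0.6 -0.1] w 0.0503
target [0.396 0.122 0.16 ] delta mm [-61.1  86.5   9.1] twist -39.9 rows 1.7006298924301806
```

Emit:
jog_arm --deltas '[[[-0.015, 0.022, 0], -10, 0.05], [[-0.03, 0.043, 0], -20, 0.05], [[-0.045, 0.065, 0.005], -30, 0.05], [[-0.061, 0.086, 0.01], -40, 0.05], [[-0.061, 0.086, 0.01], -40, 0.05]]'

```text
time_s: 9.88
tool_pos: [0.3962, 0.1224, 0.1584]
orientation: [-2.115, 2.317, -0.007]
wrist_force: [-0.0, -0.3, -0.9]
gripper_width: 0.05
```

```bash
python3 plan.py -0.246 -0.002 0.032 -90
```

```text
0.022
t 9.875 q [ 0.78  0.01 -0.67  0.01 -0.89  0.69] bay [-0.2462 -0.0018] z 0.1584 yawrel -89.7 tilt -1.0 F [-0.  -0.3 -0.9] w 0.05
target [0.396 0.122 0.032] delta mm [  0.2   0.6 126.4] twist 0.3 rows 2.0216970464817856
```

Emit:
jog_arm --deltas '[[[0, 0, 0.03], 0, 0.05], [[0, 0, 0.065], 0, 0.05], [[0, 0, 0.1], 0, 0.05], [[0, 0, 0.125], 0, 0.05], [[0, 0, 0.126], 0, 0.05]]'

```text
time_s: 10.5
tool_pos: [0.3958, 0.1206, 0.0309]
orientation: [2.115, -2.323, 0.007]
wrist_force: [-0.2, -0.2, -0.8]
gripper_width: 0.0502
```

```bash
python3 plan.py -0.055 -0.0 0.032 -90
python3 - <<'E'
from meas import *
s=cam("side"); save(s,"s7.png")
E
```

```text
0.022
t 10.5 q [ 0.78  0.23 -0.83  0.01 -0.52  0.69] bay [-0.2464 -0.0036] z 0.0309 yawrel -89.9 tilt -1.0 F [-0.2 -0.2 -0.8] w 0.0502
target [0.587 0.106 0.032] delta mm [  -3.2 -191.5   -0.5] twist 0.1 rows 3.0637193490165378
```

View pics/s7.png

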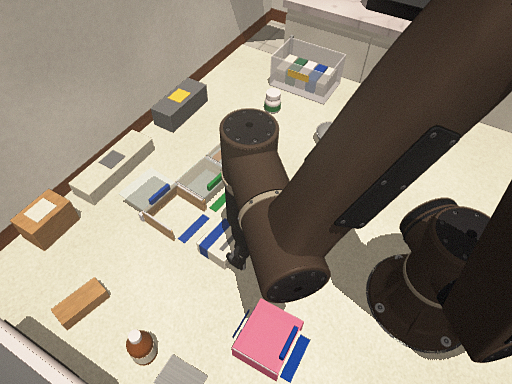

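Emit:
jog_arm --deltas '[[[-0.002, -0.014, 0], 0, 0.05], [[-0.002, -0.03, 0], 0, 0.05], [[-0.002, -0.047, 0], 0, 0.05], [[-0.002, -0.062, 0], 0, 0.05], [[-0.002, -0.072, 0], 0, 0.05]]'

```text
time_s: 11.18
tool_pos: [0.4695, 0.1163, 0.0322]
orientation: [-2.114, 2.322, -0.007]
wrist_force: [-2.4, 0.6, 1.1]
gripper_width: 0.0501
```

```bash
python3 plan.py -0.055 -0.0 0.032 -90
python3 - <<'E'
from meas import *
s=cam("side"); save(s,"s8.png");im=cv2.imread("pics/s8.png")[140:290,100:350]; cv2.imwrite("pics/s8c.png",cv2.resize(im,None,fx=3,fy=3,interpolation=cv2.INTER_CUBIC))
r=carton(s,x1=.6,y0=-.05,y1=.25); print(r,tobay(r[0]),tobay(np.array(r[1])/1000))
E
```

```text
0.022
t 11.175 q [ 0.65  0.32 -0.67  0.01 -0.58  0.82] bay [-0.1727 -0.0008] z 0.0322 yawrel -89.9 tilt -1.0 F [-2.4  0.6  1.1] w 0.0501
target [0.587 0.106 0.032] delta mm [  -0.6 -117.7    0.7] twist 0.1 rows 1.8836686242849758
(array([0.55617511, 0.14438005, 0.04236565]), (559.9478759765625, 145.47332763671875), (25.581865310668945, 45.29098892211914), 36.181732177734375, np.int64(111)) [-0.0891282   0.03540047] [-0.08547759  0.03685032]
```

View pics/s8c.png

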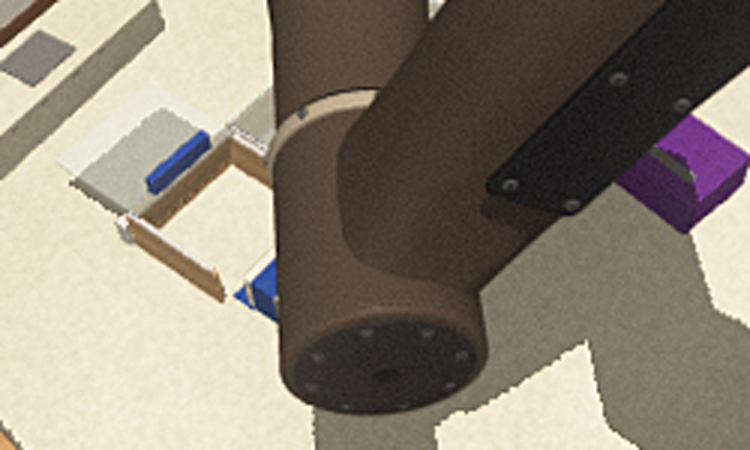

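Run:
```python
from meas import *
for n in("side","top"):
    s=cam(n)
    X=cloud(s); m=(X[...,2]>.038)&(X[...,2]<.05)&(X[...,0]>.45)&(X[...,0]<.6)&(X[...,1]>.05)&(X[...,1]<.25)
    b=tobay(X[m])*1000; b=b[(b[:,0]<-60)]; print(n,len(b),b.max(0) if len(b) else 0, b.min(0) if len(b) else 0)
    if n=="side":
        for x in range(-110,-65,5):
            k=b[(b[:,0]>x)&(b[:,0]<x+5)]; print(x,k[:,1].max() if len(k) else None)
    else: save(s,"t8.png")
```

```text
side 103 [-72.52306283  47.59155284] [-107.10705548    9.90725815]
-110 46.33987683327523
-105 47.14727111857193
-100 46.987315276803955
-95 47.4039919562724
-90 47.59155283910643
-85 47.401660614839706
-80 46.893779640053125
-75 39.997294728531145
-70 None
top 431 [-74.83726431  46.07474745] [-161.48761608  -52.84141508]
```

View pics/t8.png

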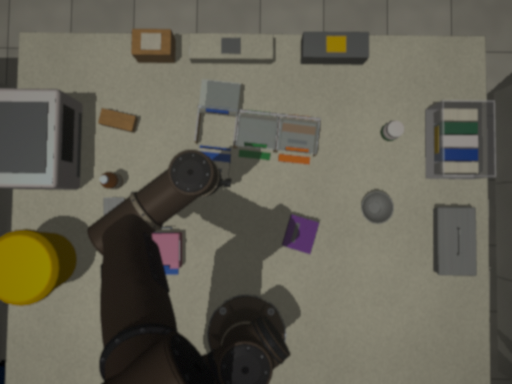

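Emit:
jog_arm --deltas '[[[-0.001, -0.01, 0], 0, 0.05], [[-0.003, -0.022, 0], 0, 0.05], [[-0.003, -0.034, 0], 0, 0.05], [[-0.003, -0.046, 0], 0, 0.05], [[-0.003, -0.056, 0], 0, 0.05]]'

```text
time_s: 11.95
tool_pos: [0.5258, 0.1141, 0.0323]
orientation: [-2.113, 2.322, -0.007]
wrist_force: [-0.8, 1.6, 1.3]
gripper_width: 0.0501
```

```bash
python3 plan.py -0.055 -0.0 0.032 -90
python3 - <<'E'
from meas import *
s=cam("side"); save(s,"s9.png");im=cv2.imread("pics/s9.png")[140:290,100:350]; cv2.imwrite("pics/s9c.png",cv2.resize(im,None,fx=3,fy=3,interpolation=cv2.INTER_CUBIC))
E
```

```text
0.022
t 11.95 q [ 0.58  0.38 -0.55  0.01 -0.63  0.89] bay [-0.1164  0.0024] z 0.0323 yawrel -89.9 tilt -1.0 F [-0.8  1.6  1.3] w 0.0501
target [0.587 0.106 0.032] delta mm [  2.5 -61.4   0.6] twist 0.1 rows 0.9834557093177486
```

View pics/s9c.png

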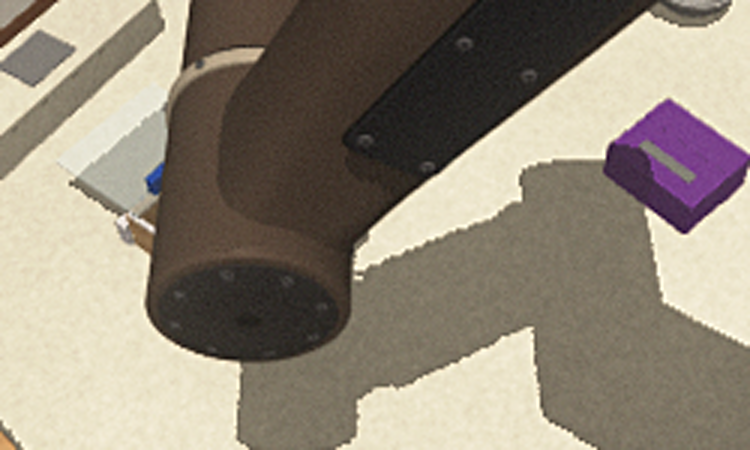

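Emit:
jog_arm --deltas '[[[0, -0.012, 0], 0, 0.05], [[0.001, -0.025, 0], 0, 0.05], [[0.002, -0.038, 0], 0, 0.05], [[0.002, -0.049, 0], 0, 0.05], [[0.002, -0.055, 0], 0, 0.05]]'

```text
time_s: 12.62
tool_pos: [0.5823, 0.107, 0.0326]
orientation: [-2.113, 2.321, -0.008]
wrist_force: [-2.2, -0.1, 1.6]
gripper_width: 0.0496
```

```bash
python3 plan.py -0.055 -0.0 0.032 -90
```

```text
0.022
t 12.625 q [ 0.51  0.45 -0.43  0.01 -0.69  0.96] bay [-0.0595  0.0007] z 0.0326 yawrel -89.9 tilt -1.0 F [-2.2 -0.1  1.6] w 0.0496
target [0.587 0.106 0.032] delta mm [ 0.8 -4.5  0.6] twist 0.1 rows 0.07392507324178813
```

Emit:
jog_arm --deltas '[[[0, -0.0015, 0], 0, 0.05], [[0, -0.003, 0], 0, 0.05], [[0, -0.0045, 0], 0, 0.05], [[0, -0.0055, 0], 0, 0.05], [[0, -0.0055, 0], 0, 0.05]]'

```text
time_s: 13.25
tool_pos: [0.5862, 0.1066, 0.0325]
orientation: [-2.114, 2.323, -0.006]
wrist_force: [-7.3, 3.1, 3.6]
gripper_width: 0.0502
```

```bash
python3 plan.py -0.055 -0.0 0.032 -90
```

```text
0.022
t 13.25 q [ 0.51  0.46 -0.42  0.01 -0.69  0.96] bay [-0.0556  0.0007] z 0.0325 yawrel -89.9 tilt -1.0 F [-7.3  3.1  3.6] w 0.0502
target [0.587 0.106 0.032] delta mm [ 0.7 -0.6  0.5] twist 0.1 rows 0.016890406281313334
```

Emit:
jog_arm --deltas '[[[0, 0.015, 0], 0, 0.05], [[0, 0.03, -0.01], 0, 0.05], [[0.02, 0.05, -0.05], 0, 0.03], [[0.07, 0.06, -0.1], 0, 0.0], [[0.13, 0.06, -0.14], 0, 0.0]]'

```text
time_s: 13.88
tool_pos: [0.5146, -0.0023, 0.1647]
orientation: [-2.115, 2.319, -0.008]
wrist_force: [1.2, -0.4, 0.3]
gripper_width: -0.0002
```

Emit:
jog_arm --deltas '[[[0.03, 0.0, 0], 0, 0.0], [[0.06, 0.0, 0], 0, 0.0], [[0.09, 0, 0], 0, 0.0], [[0.12, 0.0, 0], 0, 0.0], [[0.12, 0.0, 0], 0, 0.0]]'

```text
time_s: 14.5
tool_pos: [0.5027, -0.123, 0.1655]
orientation: [-2.112, 2.32, -0.009]
wrist_force: [-0.0, 0.3, -0.3]
gripper_width: -0.0002
```

```bash
python3 plan.py 0.075 0 0.16 -90
cat > look.py <<'E'
from meas import *
import sys
k=sys.argv[1]
c=cam("top"); save(c,f"t{k}.png");s=cam("side"); save(s,f"s{k}.png")
im=cv2.imread(f"pics/s{k}.png")[130:280,100:350]; cv2.imwrite(f"pics/s{k}c.png",cv2.resize(im,None,fx=3,fy=3,interpolation=cv2.INTER_CUBIC))
im=cv2.imread(f"pics/t{k}.png")[70:180,170:340]; cv2.imwrite(f"pics/t{k}c.png",cv2.resize(im,None,fx=4,fy=4,interpolation=cv2.INTER_CUBIC))
for n,q in(("top",c),("side",s)):
    X=cloud(q); b=tobay(X)*1000
    m=(X[...,2]>.038)&(X[...,2]<.0455)&(abs(b[...,0])<54)&(abs(b[...,1])<54)
    if m.sum()>50:
        p=b[m]; print(n,m.sum(),"centre/size/angle",cv2.minAreaRect(np.float32(p)),"z",X[m][:,2].mean())
    for ce,a,mm in blobs(q,(105,120,50),(125,255,255),(100,70,300,260),15):
        print(n,np.round(ce),a,"bay at z0",tobay(rectw(q,mm,0.)[0]).round(4),"z42",tobay(rectw(q,mm,.042)[0]).round(4),"z67",tobay(rectw(q,mm,.067)[0]).round(4))
E
python3 look.py 10
```

```text
0.022
t 14.5 q [ 0.14  0.17 -0.46  0.   -0.93  1.33] bay [-0.1167 -0.2359] z 0.1655 yawrel -89.9 tilt -1.0 F [-0.   0.3 -0.3] w -0.0002
target [0.716 0.093 0.16 ] delta mm [-235.4 -192.2    6.6] twist 0.1 rows 4.864349084014894
top 682 centre/size/angle ((-6.503673553466797, -1.28759765625), (80.4161376953125, 100.1750259399414), 0.3093157708644867) z 0.0421024431997294
top [216. 111.] 47 bay at z0 [0.0548 0.0084] z42 [0.0457 0.0038] z67 [0.0403 0.001 ]
top [217. 119.] 200 bay at z0 [0.0295 0.0029] z42 [ 0.0213 -0.0015] z67 [ 0.0164 -0.0041]
side 963 centre/size/angle ((-3.810718536376953, -1.5817337036132812), (101.1382064819336, 86.22997283935547), 89.5770492553711) z 0.0425336658909267
side [158. 193.] 86 bay at z0 [ 0.0896 -0.032 ] z42 [ 0.0593 -0.0115] z67 [0.0412 0.0007]
side [165. 202.] 274 bay at z0 [ 0.0492 -0.0191] z42 [0.0208 0.0007] z67 [0.0039 0.0126]
side [193. 228.] 253 bay at z0 [-0.071   0.0001] z42 [-0.0935  0.019 ] z67 [-0.1069  0.0302]
```

View pics/s10c.png

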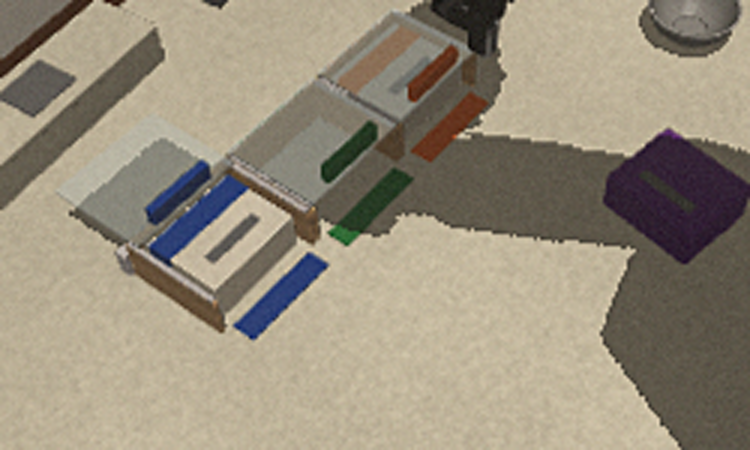

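View pics/t10c.png

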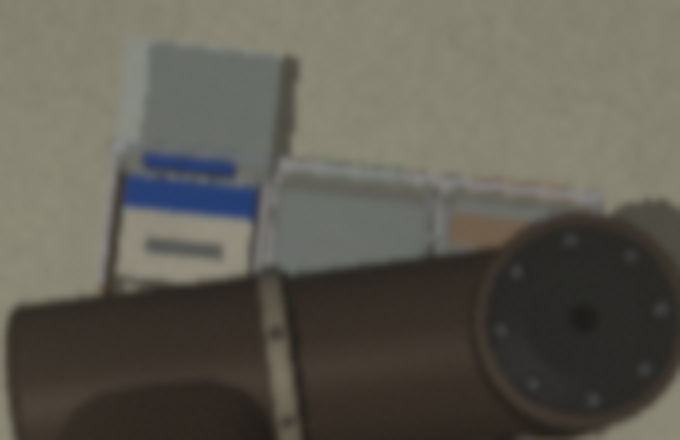

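Run:
```python
from meas import *
c=cam("top")
for n,u,v in(("blue",215.75,131.75),("orange",297.3,141.7),("orangeband_c",185+398/3.5,90+135/3.5),("blueband_c",170+190/4,70+197/4)): print(n,tobay(onplane(c,u,v,.042)).round(4))
```

```text
blue [-0.0194 -0.0014]
orange [-0.023  -0.2536]
orangeband_c [ 0.0178 -0.2537]
blueband_c [ 0.0197 -0.0024]
```

Emit:
jog_arm --deltas '[[[-0.045, -0.037, 0], 0, 0.0], [[-0.09, -0.074, 0], 0, 0.0], [[-0.14, -0.114, 0], 0, 0.0], [[-0.19, -0.155, 0], 0, 0.0], [[-0.235, -0.192, 0.005], 0, 0.0]]'

```text
time_s: 15.28
tool_pos: [0.7173, 0.0981, 0.1621]
orientation: [-2.116, 2.315, -0.01]
wrist_force: [1.2, -0.8, -0.0]
gripper_width: 0.0004
```

```bash
python3 plan.py 0.076 0 0.081 -90
```

```text
0.022
t 15.275 q [ 0.41  0.49  0.01  0.   -1.08  1.07] bay [0.0757 0.0048] z 0.1621 yawrel -89.7 tilt -1.0 F [ 1.2 -0.8 -0. ] w 0.0004
target [0.717 0.093 0.081] delta mm [ 4.7  0.4 81.1] twist 0.3 rows 1.300035903340709
```

Emit:
jog_arm --deltas '[[[0.002, 0, 0.02], 0, 0.0], [[0.004, 0, 0.04], 0, 0.0], [[0.004, 0, 0.06], 0, 0.0], [[0.004, 0, 0.078], 0, 0.0], [[0.004, 0, 0.079], 0, 0.0]]'

```text
time_s: 15.9
tool_pos: [0.7165, 0.0936, 0.0813]
orientation: [-2.117, 2.318, -0.008]
wrist_force: [0.4, 0.0, -0.3]
gripper_width: 0.0002
```

```bash
python3 plan.py -0.032 0 0.081 -90; python3 look.py 11
```

```text
0.022
t 15.9 q [ 0.4   0.56 -0.07  0.01 -0.93  1.08] bay [0.0753 0.0002] z 0.0813 yawrel -89.7 tilt -1.0 F [ 0.4  0.  -0.3] w 0.0002
target [0.61  0.104 0.081] delta mm [ -0.4 107.3  -0.3] twist 0.3 rows 1.7170971159627741
top 707 centre/size/angle ((-6.5661163330078125, -1.42315673828125), (81.25028991699219, 100.17943572998047), 0.5582727789878845) z 0.04212886185708618
top [222. 111.] 24 bay at z0 [ 0.0547 -0.0099] z42 [ 0.0457 -0.0139] z67 [ 0.0403 -0.0163]
top [217. 119.] 162 bay at z0 [0.0291 0.0032] z42 [ 0.0208 -0.0013] z67 [ 0.0159 -0.0039]
top [213. 150.] 126 bay at z0 [-0.0713  0.004 ] z42 [-0.0763 -0.0005] z67 [-0.0793 -0.0031]
side 983 centre/size/angle ((-4.1829833984375, -1.546478271484375), (87.08338928222656, 101.95542907714844), 0.017489749938249588) z 0.04251130339737088
side [160. 192.] 73 bay at z0 [ 0.0888 -0.0371] z42 [ 0.0585 -0.0164] z67 [ 0.0405 -0.004 ]
side [167. 201.] 153 bay at z0 [ 0.0494 -0.0251] z42 [ 0.021  -0.0049] z67 [0.0041 0.0071]
side [202. 218.] 19 bay at z0 [-0.0684 -0.0402] z42 [-0.0911 -0.0193] z67 [-0.1045 -0.0069]
side [186. 236.] 104 bay at z0 [-0.0722  0.0279] z42 [-0.0947  0.0455] z67 [-0.108   0.0559]
```

View pics/s11c.png

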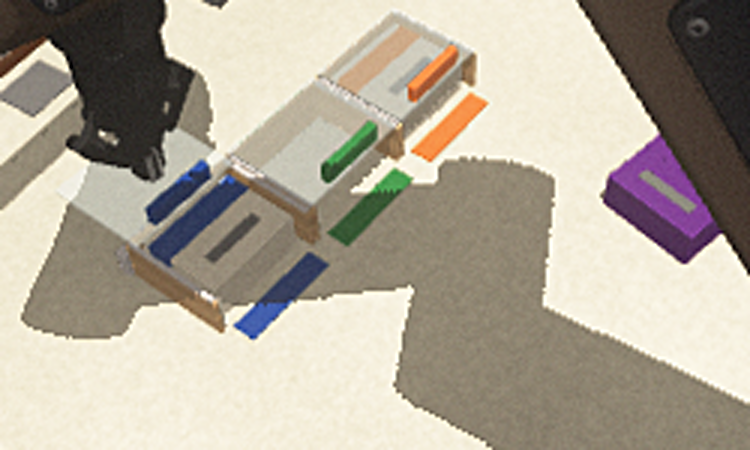

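Emit:
jog_arm --deltas '[[[0, 0.012, 0], 0, 0.0], [[0, 0.025, 0], 0, 0.0], [[0, 0.04, 0], 0, 0.0], [[0, 0.055, 0], 0, 0.0], [[0, 0.07, 0], 0, 0.0]]'

```text
time_s: 16.62
tool_pos: [0.6473, 0.1005, 0.0834]
orientation: [-2.115, 2.314, -0.011]
wrist_force: [2.4, -0.2, 1.0]
gripper_width: 0.0004
```

```bash
python3 plan.py -0.032 0 0.081 -90
```

```text
0.022
t 16.625 q [ 0.45  0.47 -0.24  0.01 -0.85  1.02] bay [0.0058 0.0005] z 0.0834 yawrel -89.6 tilt -1.0 F [ 2.4 -0.2  1. ] w 0.0004
target [0.61  0.104 0.081] delta mm [ 0.2 37.8  2. ] twist 0.4 rows 0.6060238445839738
```

Emit:
jog_arm --deltas '[[[0, 0.01, 0.001], 0, 0.0], [[0, 0.021, 0.001], 0, 0.0], [[0, 0.031, 0.001], 0, 0.0], [[0, 0.037, 0.001], 0, 0.0], [[0, 0.039, 0.001], 0, 0.0]]'

```text
time_s: 17.25
tool_pos: [0.6089, 0.1041, 0.0821]
orientation: [-2.115, 2.313, -0.012]
wrist_force: [6.6, -1.8, -4.6]
gripper_width: -0.0002
```

```bash
python3 plan.py -0.032 0 0.081 -90
```

```text
0.022
t 17.25 q [ 0.49  0.42 -0.33  0.01 -0.81  0.99] bay [-0.0328  0.0003] z 0.0821 yawrel -89.6 tilt -0.9999 F [ 6.6 -1.8 -4.6] w -0.0002
target [0.61  0.104 0.081] delta mm [ 0.4 -0.8  1.1] twist 0.4 rows 0.02196059970292242
```

Emit:
jog_arm --deltas '[[[0, 0.001, 0], 0, 0.0], [[0, 0.002, 0], 0, 0.0], [[0, 0.002, 0], 0, 0.0], [[0, 0.002, 0], 0, 0.0], [[0, 0.002, 0], 0, 0.0]]'

```text
time_s: 17.88
tool_pos: [0.6088, 0.1041, 0.0821]
orientation: [-2.114, 2.311, -0.015]
wrist_force: [8.6, -2.0, -4.7]
gripper_width: 0.0002
```

Emit:
jog_arm --deltas '[[[0, -0.01, 0], 0, 0.0], [[0, -0.012, -0.03], 0, 0.0], [[0.03, 0.0, -0.07], 0, 0.0], [[0.09, 0.0, -0.11], 0, 0.0], [[0.15, 0.0, -0.14], 0, 0.0]]'

```text
time_s: 18.5
tool_pos: [0.5944, -0.0337, 0.2167]
orientation: [-2.116, 2.31, -0.014]
wrist_force: [1.2, 0.5, -0.4]
gripper_width: 0.0002
```

Emit:
jog_arm --deltas '[[[0.05, 0.0, 0], 0, 0.0], [[0.1, 0.03, 0], 0, 0.0], [[0.15, 0.06, -0.02], 0, 0.0], [[0.2, 0.09, -0.03], 0, 0.0], [[0.25, 0.12, -0.03], 0, 0.0]]'

```text
time_s: 19.12
tool_pos: [0.4515, -0.2736, 0.2459]
orientation: [-2.116, 2.31, -0.015]
wrist_force: [0.2, -0.2, -0.3]
gripper_width: -0.0
```

```bash
python3 plan.py -0.032 0 0.081 -90;python3 look.py 12
```

```text
0.022
t 19.125 q [-0.17  0.11 -0.33 -0.   -1.11  1.66] bay [-0.1533 -0.3907] z 0.2459 yawrel -89.5 tilt -0.9999 F [ 0.2 -0.2 -0.3] w -0.0
target [0.61  0.104 0.081] delta mm [-389.6 -122.4  166.7] twist 0.5 rows 7.0576811197297085
top [213. 140.] 33 bay at z0 [-0.0395  0.0081] z42 [-0.0456  0.0035] z67 [-0.0492  0.0008]
top [215. 150.] 149 bay at z0 [-0.0711 -0.0008] z42 [-0.0761 -0.0051] z67 [-0.0791 -0.0076]
side [184. 209.] 103 bay at z0 [-0.0086 -0.0319] z42 [-0.0342 -0.0114] z67 [-0.0494  0.0008]
side [193. 228.] 253 bay at z0 [-0.071   0.0004] z42 [-0.0935  0.0193] z67 [-0.1069  0.0305]
```

View pics/s12.png

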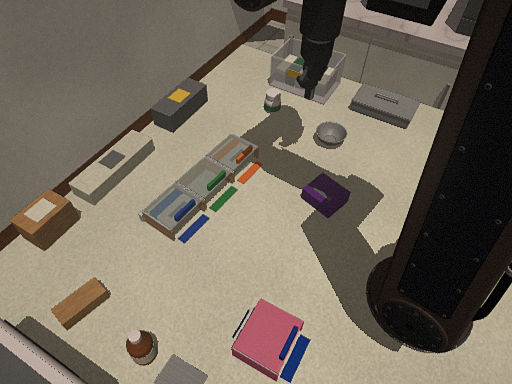

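View pics/t12.png

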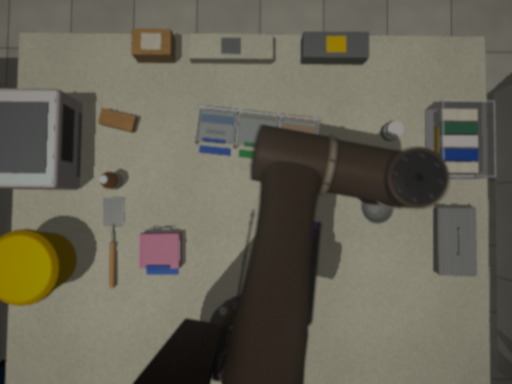

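Run:
```python
import cv2
im=cv2.imread("pics/s12.png")[120:250,130:280]; cv2.imwrite("pics/e.png",cv2.resize(im,None,fx=4,fy=4,interpolation=cv2.INTER_CUBIC))
```

```text
(no output)
```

View pics/e.png

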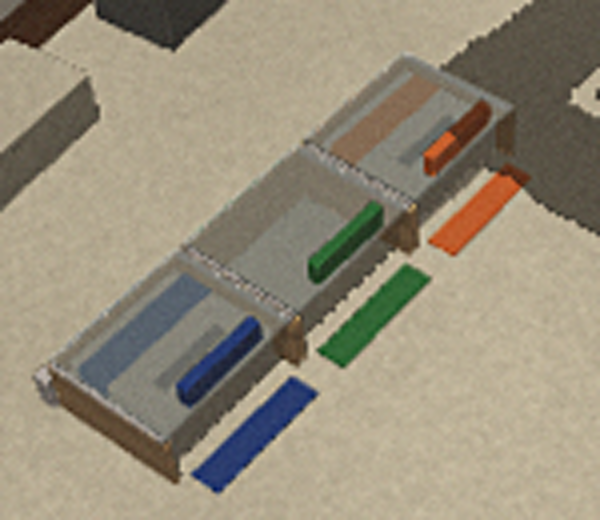

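The blue carton sits under its shut cover, and the band and stripe line up with the tab just as on the orange one. The hand is clear, so I'm handing in.

```bash
python3 -c "
from cell import ctrl
o=ctrl.get_obs(); print(o['time_s'],o['joint_vel'].round(3)); print(ctrl.sign_off())"
```

```text
19.225 [ 0.062  0.02   0.02  -0.005  0.012 -0.076]
the job is handed in; nothing more can be done
None
```

The blue-banded carton is in the blue bay with its cover shut, and I handed the job in at about 19 s. `sign_off()` gave no verdict.

**What I did:**
- I slid the blue cover back to its hard stop.
- I pushed the carton sideways with two fingertips, which squared it to the bay. Then I pushed it from behind, flat on the counter, until the force rose at the back wall.
- I pushed the tab back until the cover met its shut stop, then took the hand away.

**Last checks:**
- **Carton:** with the cover still back, the camera measured it about 1.5 mm off centre across the bay and squared within about 0.5°. Along the bay, its rear edge read about 3 mm short of home. The finger position, and the match with the orange carton's stripe and band, put it within about 1 to 2 mm of home. All of these readings are inside the 7 mm limit.
- **Covers:** after closing, the blue tab was back at its starting pixel in both views. The green and orange covers looked unmoved in the last side picture.
- **Not checked:** I didn't re-measure the carton's depth through the closed cover; I only compared it by eye with the orange one. I also judged the bystanders and the purple and pink look-alikes only by eye. The arm was still settling slightly (joint speeds up to 0.08 rad/s) when I signed off, well away from everything.

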